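# Pin the mobile's swivel at the changing station

### The job

Lock the swivel of the toy mobile: take the steel pin from its wooden keeper, stand it in the hole of the swivel plate, and slowly turn the plate counter-clockwise by its centre grip, feeling for the hidden hole below, until the pin drops through and its head sits flush on the plate. Be gentle: never press hard on the pin, and stop turning as soon as it catches instead of forcing the plate against it. Then let go of everything, and leave the cup, bath ring, comb and nail file where they lie.

Things in the scene. Friction and masses are not known exactly. Their poses are not given: they have to be found in the camera images.
- swivel_base: Round dark steel swivel base, 168 mm across, 26 mm high, fixed. Origin: centre of underside, on the swivel axis. In it, hidden under the plate, is a fixed steel disc, flat top at z = 26 mm, with one 11.5 mm hole 48 mm from the axis, 23 mm deep. Where round the axis that hole lies is not measured and varies: at a swivel_plate joint value between 0.10 and 0.65 rad.
- swivel_plate (a joint): Angle of the square aluminium plate on the base (rad, positive = counter-clockwise from above; 0 = plate x along base x; stops at +-1.1). Plate 134 x 134 x 14 mm, underside 27, top 41 mm above the work surface. Turns freely (drag 0.04 N m, no spring), stays where left. Starts at -0.80 to -0.30: 0.4 to 1.45 rad counter-clockwise to the hidden hole.
- plate_hole (a point): Centre of the plate's only hole, at its top face: 11.5 mm through hole, chamfered, 48 mm from the axis along the plate's x; its yaw is the plate's. A pin put in stands loosely on the hidden disc, 20 mm short of home, and goes round with the plate; over the hidden hole it drops by its own weight if turned below 0.3 rad/s; then the plate is blocked but for about 0.06 rad of play.
- plate_grip (a point): Point on the swivel axis, 69 mm above the work surface, in the plate's centre grip: an upright light wooden bar 36 mm long (along plate x, towards the hole), 16 mm thick (along plate y), from the plate's top (41 mm) up to 79 mm. Grip its thickness from above to turn the plate. A torsion spring (3 N m/rad, at most 0.3 rad either way) joins it to the plate: a blocked plate is felt as rising torque.
- pin: Steel pin, about 80 g, at first upright in the keeper: shank 10 mm across, 34 mm long, chamfered foot, below a round head 18 mm across, 30 mm tall. Origin: centre of the foot's end; z towards the head. Foot height above the work surface: 10 mm in the keeper, 26 mm standing in the plate on the hidden disc, 7 mm fully home with the head on the plate.
- keeper: Light wooden keeper block that holds the pin, 70 x 70 x 30 mm, fixed to the top; it may be left or right of the swivel. Origin: centre of its underside. Its hole in the middle of the top is 12 mm across and 20 mm deep.
- cup: White ceramic cup with snap lid, 78 mm across, 100 mm tall. Origin: centre of its underside. A bystander.
- bath_ring: Dark silicone bath ring toy, 90 mm across, 20 mm high. Origin: centre of its underside. A bystander.
- comb: Yellow plastic comb, 150 x 38 x 5 mm, lying flat; x along its length. A bystander.
- nail_file: Steel nail file with a white handle, 150 x 15 x 6 mm, lying flat; x along its length. A bystander.

How it is judged:
On the way:
1. the pin stands in the swivel plate's hole, not yet home (horizontal distance between pin and plate_hole below 0.004 m and z of pin in the frame of swivel_base below 0.037 m and angle between pin's own z axis and vertical below 0.2 rad), for 0.1 s.
At the end, for the whole second after the job is handed in: The pin is upright (within 0.1 rad) through the plate's hole and the hidden hole, its head flush on the plate within 3 mm, at rest (horizontal distance between pin and plate_hole below 0.004 m and z of pin in the frame of swivel_base below 0.01 m and angle between pin's own z axis and vertical below 0.1 rad and linear speed of pin below 0.02 m/s); the robot touches nothing.
It fails at once if the pin is pressed hard, or the plate is forced against the pin (more than 25 N between pin and swivel) (contact force between pin and swivel_base above 25 N).
It fails at once if the cup is disturbed (moved over 20 mm) (distance of cup from where it was at the start of the episode above 0.02 m).
It fails at once if the bath ring is disturbed (moved over 20 mm) (distance of bath_ring from where it was at the start of the episode above 0.02 m).
It fails at once if the comb is disturbed (moved over 20 mm) (distance of comb from where it was at the start of the episode above 0.02 m).
It fails at once if the nail file is disturbed (moved over 20 mm) (distance of nail_file from where it was at the start of the episode above 0.02 m).
It also fails if it takes over 67 s, if anything falls off the work surface, if the arm or the gripper's body presses on something with over 40 N, if the wrist force passes 120 N, or if a joint passes its speed limit or range.

### The arm

A 6-joint arm with a two-finger parallel gripper is mounted at the origin on the work surface. World frame = base frame: x ahead of the robot, y to its left, z up, the work surface at z = 0. Lengths are in m, angles in rad, forces in N, time in s.
With the tool pointing down it reaches from about 0.35 to 0.775 m from the base axis. Payload 7.3 kg.
Tool frame: the origin (TCP) lies on the centre line of the jaws, within the pads' length; the fingertips stand 17 mm ahead of it and the grasp point (between the pads) lies 2 mm behind it (robot.tip_extent is the distance from the TCP to the fingertips, in m); z points along the fingers, y is the line along which they close (so a half turn about z gives the same grasp; the last joint's range is limited). The gripper opens to 92 mm and grips with 3 to 60 N. Pads are 19 mm wide; open, the fingers measure 130 mm over their backs; the gripper's body (75 mm by 190 mm) begins 47 mm behind the grasp point.
Start: joints at [-1.333, 0.342, 1.524, -0, 1.275, -0.146], TCP at [0.197, -0.487, 0.244] pointing down, gripper open.
Joint ranges: [-2.53, 2.53], [-0.77, 2.02], [0.04, 2.7], [-1, 4.14], [0.28, 2.66], [-3.11, 3.11]. Speed limits (rad/s): [2.57, 2.57, 3.14, 3.14, 3.14, 3.14].

### API

Orientations are given as [roll, pitch, yaw] about the fixed x, y, z axes, in that order (R = Rz(yaw) Ry(pitch) Rx(roll)).
In Python, from cell import robot gives the robot as it stands.
- The arm moves only by the tool step_arm, never from a script. Its argument "motion" is a list of rows, each a list of 2 entries, a list of its own where there are three numbers: the shift along the tool's x, y, z in units of 60 mm (1.0 is 60 mm), then the turn about the tool's z in rad. In form: [[[x, y, z], spin], ...]. A call has 1 to 10 rows; each row is the pose to reach, as a shift and turn from the pose commanded when the call began, along the tool's axes at that moment; what a row does not reach only later rows make up. A row lasts 1/8 s, in which the tool goes at most 62.5 mm and 10.7 degrees, less where a joint would pass 70% of its speed; a pose out of reach is approached as far as the arm can. A call with a gripper value outside its range is refused whole. "hand" is the closure in counts, from 0 (fully open) to 255 (shut), set as the call begins (left out, the last holds). The fingers move at their own pace and stop on an object; "squeeze" is the grip in N (left out, the last holds). Time passes only in rows, so rows that repeat a pose let the fingers close. It gives the time, the measured TCP pose, the force, the opening and the grip force at its end, in the units of the state.
- robot.observe(): the state, without advancing time (a new reading comes with each control period).
- robot.read_camera(name): name is "side" or "top" or "wrist"; returns a dict with "pixels" (480x640x3 uint8, red, green, blue), "intrinsics" (3x3 intrinsics, pixels), "xyz" and "rotation" of the camera in the world; the wrist camera has in their place "T_tool_cam" (4x4, takes a point from camera to tool coordinates, whose origin is the TCP and whose axes are the flange's). Camera axes: x right, y up, looking along -z (the intrinsics and any distortion apply to the point x, -y, -z); pixel columns grow to the right and rows downward; lengths in m; the calibration is good to about 2 mm. The wrist camera is an equidistant fisheye: a pixel r from the principal point sees the ray r / f radians off the axis. A picture is of the moment at which its call begins: read the wrist's pose just before it. There is no depth.
- robot.hand_in(): hands the job in; it is judged then, once.
The state is a dict: "time": time; "qpos": joint angles; "qvel": joint speeds; "joint_efforts": joint torques, N m; "tool_pos": TCP position; "tool_rot": TCP orientation; "contact_force": force on the tool from outside, world axes, zero at the start; "torque": the same for the moment, N m; "opening": finger opening in m; "grip_force": force on a finger pad.
Only numpy, scipy, OpenCV 4.12 (cv2) and the standard library are available. Lean on these libraries where they do the work, as an engineer would, in place of code of your own. Each camera call takes 0.05 s, during which the arm holds its last target. There are 200 camera calls.

## Working session

There is one attempt and no reset: what is moved stays moved. The work goes in short steps, Python scripts to look and compute and a tool call to move; the robot and the scene stay as the last step left them, time stands still between calls to the robot, and variables do not carry over. Pictures are saved under pics/ and viewed, at most 10 in all, crops included, and the job is handed in when it is done.

Besides the shell and the picture viewer there is one more tool, called after "Emit:" by a JSON object that holds its "fn" and its "kwargs". step_arm: Moves the arm, as the interface text tells. Its arguments: {"type":"object","properties":{"motion":{"type":"array"},"hand":{"type":"number"},"squeeze":{"type":"number"}},"required":["motion"]}

```bash
mkdir -p pics
cat > h.py <<'E'
import numpy as np, cv2
from cell import robot
def ray(c,u,v):
    K=np.array(c["intrinsics"]); d=np.array([(u-K[0,2])/K[0,0],-(v-K[1,2])/K[1,1],-1.])
    return np.array(c["xyz"]),np.array(c["rotation"])@d
def onz(c,u,v,z):
    o,d=ray(c,u,v); return o+d*(z-o[2])/d[2]
def save(c,n): cv2.imwrite(f"pics/{n}.png",c["pixels"][:,:,::-1])
E
python3 - <<'E'
from h import *
s=robot.observe(); print(s)
for n in("top","side"):
    c=robot.read_camera(n); save(c,n); print({k:v for k,v in c.items() if k!="pixels"}); np.save(n+".npy",c,allow_pickle=True)
E
```

```text
{'time': 0.0, 'qpos': array([-1.33301547e+00,  3.42729335e-01,  1.52501480e+00,  2.56042014e-05,
        1.27540850e+00, -1.45992481e-01]), 'qvel': array([-3.06337162e-04, -1.03418150e-03, -5.59696109e-05,  6.54608380e-04,
        2.09514019e-03,  1.73969631e-04]), 'joint_efforts': array([ 3.84647910e-05, -4.31238055e+01, -2.44224715e+01,  7.17138383e-02,
        5.57273731e-02, -1.25656666e-04]), 'tool_pos': array([ 0.19651174, -0.48642253,  0.24304229]), 'tool_rot': array([-3.14005283e+00, -2.51159978e-04,  3.83765676e-01]), 'contact_force': array([ 0.70196793, -0.0831018 , -0.94226675]), 'torque': array([ 0.00251881,  0.00188013, -0.0723244 ]), 'grip_force': 0.0, 'opening': 0.09144429577316299}
{'intrinsics': array([[451.46171303,   0.        , 320.58085809],
       [  0.        , 451.46171303, 237.80801185],
       [  0.        ,   0.        ,   1.        ]]), 'xyz': array([ 0.5009358 , -0.01271955,  1.02672812]), 'rotation': array([ 0.08087639,  0.00346165, -1.59120403])}
{'intrinsics': array([[593.643196  ,   0.        , 317.83297073],
       [  0.        , 593.643196  , 254.26630472],
       [  0.        ,   0.        ,   1.        ]]), 'xyz': array([ 0.4599221 , -0.92441225,  0.84493965]), 'rotation': array([ 0.86419673, -0.02049091, -0.10002432])}
```

View pics/top.png

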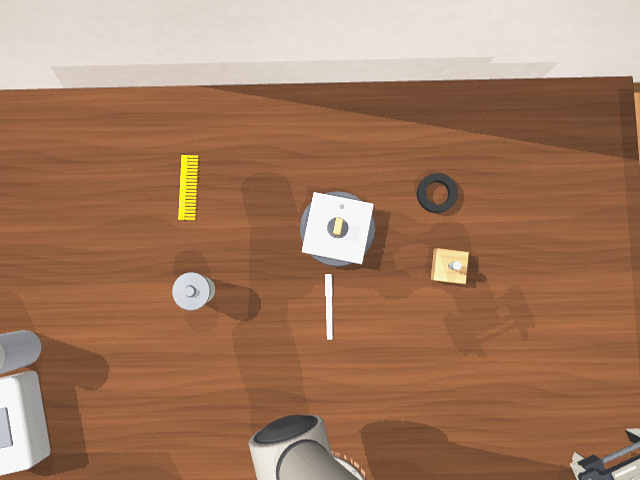

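View pics/side.png

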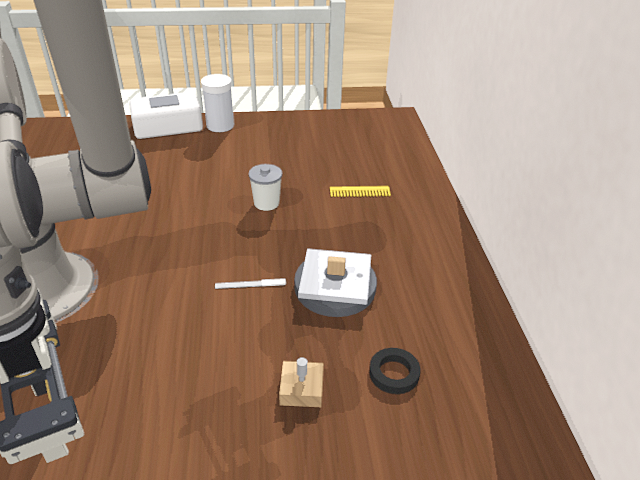

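The top view shows the plate centre at (338,228), its hole at (342,206), the keeper at (450,267) with the pin head at (456,266), the ring at (437,193), the file at (329,307), the cup at (193,291) and the comb at (188,187). The side view shows the pin at (302,368), the grip at (336,267) and the hole at (360,275).

```bash
sed -i 's/^import numpy.*/import numpy as np, cv2\nfrom scipy.spatial.transform import Rotation as R/; s/np.array(c\["rotation"\])@d/R.from_euler("xyz",c["rotation"]).apply(d)/' h.py
python3 - <<'E'
from h import *
t=np.load("top.npy",allow_pickle=True).item(); s=np.load("side.npy",allow_pickle=True).item()
def blob(c,mask,box):
    m=np.zeros(mask.shape,np.uint8); x0,y0,x1,y1=box; m[y0:y1,x0:x1]=mask[y0:y1,x0:x1]
    cs,_=cv2.findContours(m,cv2.RETR_EXTERNAL,cv2.CHAIN_APPROX_NONE); k=max(cs,key=cv2.contourArea); return k
h=cv2.cvtColor(t["pixels"],cv2.COLOR_RGB2HSV)
white=(h[...,1]<40)&(h[...,2]>150)
k=blob(t,white.astype(np.uint8),(295,180,385,275)); r=cv2.minAreaRect(k)
print("plate",r)
b=np.array([onz(t,*p,.041) for p in cv2.boxPoints(r)]); print(b.round(4),b.mean(0)); e=b[1]-b[0]
for i in range(4):
    e=b[(i+1)%4]-b[i]; print(np.linalg.norm(e),np.arctan2(e[1],e[0]))
print("hole",onz(t,342,206.5,.041)," side",onz(s,360,275,.041))
wood=(h[...,1]>40)&(h[...,2]>170)
# keeper
k=blob(t,((h[...,0]>12)&(h[...,0]<30)&(h[...,2]>170)).astype(np.uint8),(425,240,480,295)); r=cv2.minAreaRect(k); print("keeper",r)
b=np.array([onz(t,*p,.030) for p in cv2.boxPoints(r)]); print(b.round(4),b.mean(0))
# pin head top z .074
print("pin top",onz(t,456,266,.074),"side",onz(s,302,362,.074))
k=blob(t,((h[...,0]>12)&(h[...,0]<30)&(h[...,2]>150)&(h[...,1]>60)).astype(np.uint8),(325,210,350,245)); print("grip",cv2.minAreaRect(k),onz(t,*cv2.minAreaRect(k)[0],.079))
c=cv2.resize(t["pixels"][180:300,290:480],None,fx=4,fy=4,interpolation=cv2.INTER_CUBIC)
d=cv2.resize(s["pixels"][240:420,270:430],None,fx=3,fy=3,interpolation=cv2.INTER_CUBIC)
cv2.imwrite("pics/crop.png",c[:,:,::-1]);cv2.imwrite("pics/crops.png",d[:,:,::-1])
E
```

```text
plate ((337.173095703125, 227.63461303710938), (62.16880798339844, 62.36492919921875), 11.309932708740234)
[[ 0.5504  0.0334  0.041 ]
 [ 0.6851  0.0041  0.041 ]
 [ 0.6551 -0.1297  0.041 ]
 [ 0.5211 -0.099   0.041 ]] [ 0.6029105  -0.04778961  0.041     ]
0.13777920363694526 -0.21425905933265432
0.1371079556505961 -1.791417590157731
0.13741342287949718 2.9165274495162783
0.13562121648192577 1.352861586867119
hole [ 0.64908067 -0.05951833  0.041     ]  side [ 0.6484693  -0.05904271  0.041     ]
keeper ((449.319091796875, 265.53753662109375), (35.81184005737305, 32.657127380371094), 6.709836483001709)
[[ 0.4846 -0.2485  0.03  ]
 [ 0.5557 -0.2598  0.03  ]
 [ 0.5449 -0.3378  0.03  ]
 [ 0.4739 -0.3261  0.03  ]] [ 0.51477401 -0.29307379  0.03      ]
pin top [ 0.51280421 -0.29470133  0.074     ] side [ 0.51248377 -0.29742312  0.074     ]
grip ((337.57696533203125, 226.11538696289062), (7.452413558959961, 17.258220672607422), 11.309932708740234) [ 0.60181228 -0.04737157  0.079     ]
```

View pics/crop.png

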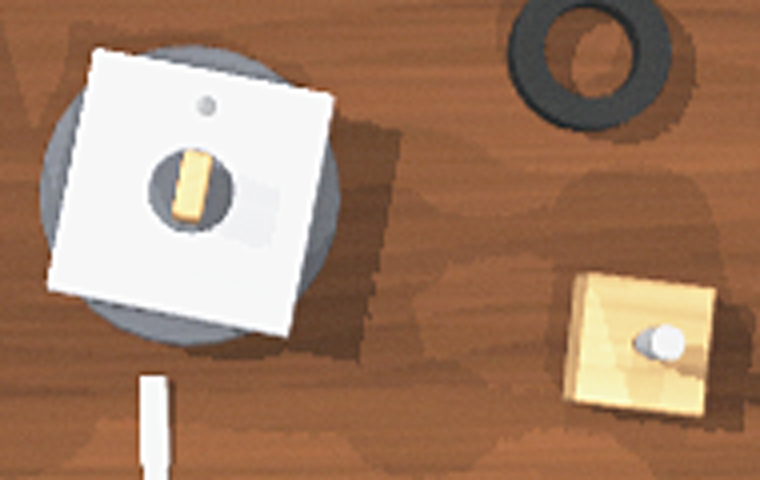

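The crop shows the plate hole at about (206,105) and the pin head at about (666,342), consistent with the estimates. I'll go above the pin with the tool x along plate x.

```bash
cat >> h.py <<'E'
def goto(p,yaw):
    s=robot.observe(); r=R.from_euler("xyz",s["tool_rot"])
    y=s["tool_rot"][2]; d=r.inv().apply(np.array(p)-s["tool_pos"])/.06
    print("shift",d.round(3),"spin",round(y-yaw,3))
def state():
    s=robot.observe(); print({k:np.round(s[k],4) for k in("time","tool_pos","tool_rot","contact_force","torque","opening","grip_force")})
E
python3 -c "
from h import *
goto([.5126,-.296,.16],-.23)"
```

```text
shift [ 6.073 -0.969  1.388] spin 0.614
```

Emit:
{"fn": "step_arm", "kwargs": {"motion": [[[0.8,-0.13,0.1],0.08],[[1.6,-0.26,0.2],0.16],[[2.4,-0.39,0.4],0.25],[[3.2,-0.52,0.6],0.33],[[4.0,-0.65,0.8],0.42],[[4.8,-0.78,1.0],0.5],[[5.6,-0.9,1.2],0.58],[[6.07,-0.97,1.39],0.614],[[6.07,-0.97,1.39],0.614],[[6.07,-0.97,1.39],0.614]], "hand": 80}}

```text
time: 1.35
tool_pos: [0.5119, -0.2968, 0.1602]
tool_rot: [3.141, 0.001, -0.23]
contact_force: [-0.1, -0.9, 0.3]
opening: 0.0628
grip_force: 0.0
```

Run:
```python
from h import *
state(); c=robot.read_camera("wrist"); save(c,"w1"); print({k:v for k,v in c.items() if k!="pixels"}); c["s"]=robot.observe(); np.save("w1.npy",c,allow_pickle=True)
```

```text
{'time': np.float64(1.35), 'tool_pos': array([ 0.5119, -0.2968,  0.1602]), 'tool_rot': array([ 3.1414e+00,  7.0000e-04, -2.2970e-01]), 'contact_force': array([-0.1419, -0.8737,  0.2761]), 'torque': array([0.0448, 0.0507, 0.0477]), 'opening': np.float64(0.0628), 'grip_force': np.float64(0.0)}
{'intrinsics': array([[371.64829954,   0.        , 315.30994705],
       [  0.        , 371.64829954, 238.24662397],
       [  0.        ,   0.        ,   1.        ]]), 'T_tool_cam': array([[ 5.86674158e-05,  9.54970512e-01,  2.96700722e-01,
         8.17706981e-02],
       [ 9.99999864e-01,  9.77394468e-05, -5.12319944e-04,
         8.15260554e-04],
       [-5.18249804e-04,  2.96700712e-01, -9.54970376e-01,
        -1.41593685e-01],
       [ 0.00000000e+00,  0.00000000e+00,  0.00000000e+00,
         1.00000000e+00]])}
```

View pics/w1.png

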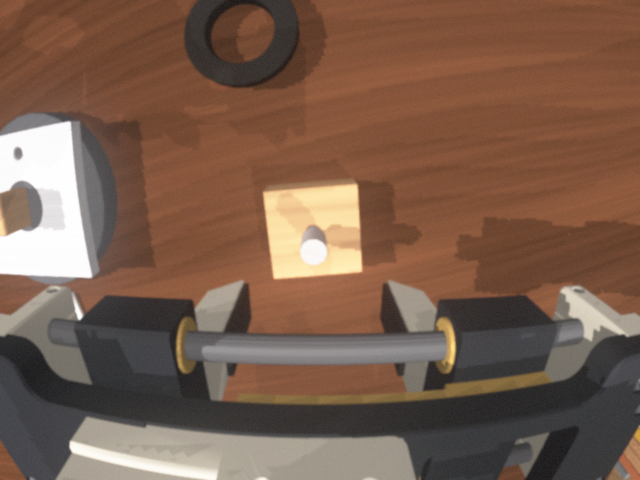

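The wrist view shows the pin head's top disc at about (314,252), between the fingers, and the hole in the plate at (18,154).

```bash
cat >> h.py <<'E'
def wz(c,u,v,z):
    K=np.array(c["intrinsics"]); T=np.array(c["T_tool_cam"]); s=c["s"]
    a=np.array([u-K[0,2],v-K[1,2]]); r=np.hypot(*a); th=r/K[0,0]
    d=np.array([np.sin(th)*a[0]/r,-np.sin(th)*a[1]/r,-np.cos(th)])
    w=R.from_euler("xyz",s["tool_rot"]); o=s["tool_pos"]+w.apply(T[:3,3]); d=w.apply(T[:3,:3]@d)
    return o+d*(z-o[2])/d[2]
E
python3 - <<'E'
from h import *
c=np.load("w1.npy",allow_pickle=True).item()
p=c["pixels"]; h=cv2.cvtColor(p,cv2.COLOR_RGB2HSV)
m=((h[...,1]<70)&(h[...,2]>120)).astype(np.uint8); m[:210]=0;m[280:]=0;m[:,:285]=0;m[:,345:]=0
k=max(cv2.findContours(m,0,1)[0],key=cv2.contourArea); print(cv2.boundingRect(k))
print("pin",wz(c,314,252,.074),"keeper c?",[wz(c,*q,.03).round(4) for q in((265,190),(357,184),(361,271),(274,277))])
print("hole",wz(c,18,154,.041))
goto([.5126,-.296,.062],-.23)
E
```

```text
(299, 226, 29, 40)
pin [ 0.51324406 -0.29763257  0.074     ] keeper c? [array([ 0.5541, -0.2696,  0.03  ]), array([ 0.5428, -0.3373,  0.03  ]), array([ 0.474 , -0.3266,  0.03  ]), array([ 0.4848, -0.258 ,  0.03  ])]
hole [ 0.64874718 -0.05936769  0.041     ]
shift [ 0.008 -0.023  1.643] spin -0.001
```

Emit:
{"fn": "step_arm", "kwargs": {"motion": [[[0.025,0.006,0.5],0],[[0.025,0.006,1.0],0],[[0.025,0.006,1.4],0],[[0.025,0.006,1.67],0],[[0.025,0.006,1.67],0],[[0.025,0.006,1.67],0]]}}

```text
time: 2.15
tool_pos: [0.5143, -0.2978, 0.0612]
tool_rot: [3.141, -0.002, -0.231]
contact_force: [0.5, -1.1, 1.3]
opening: 0.0631
grip_force: 0.0
```

Emit:
{"fn": "step_arm", "kwargs": {"motion": [[[0,0,0],0],[[0,0,0],0],[[0,0,0],0],[[0,0,0],0],[[0,0,0],0],[[0,0,0],0],[[0,0,0],0],[[0,0,0],0]], "hand": 255, "squeeze": 12}}

```text
time: 3.15
tool_pos: [0.5139, -0.2972, 0.0601]
tool_rot: [3.142, -0.0, -0.23]
contact_force: [-0.2, 0.3, 0.3]
opening: 0.0177
grip_force: 12.0
```

Emit:
{"fn": "step_arm", "kwargs": {"motion": [[[0,0,-0.15],0],[[0,0,-0.4],0],[[0,0,-0.8],0],[[0,0,-1.15],0],[[0,0,-1.15],0],[[0,0,-1.15],0]]}}

```text
time: 3.9
tool_pos: [0.5136, -0.297, 0.1289]
tool_rot: [-3.141, 0.0, -0.23]
contact_force: [-0.3, -0.1, -0.5]
opening: 0.0177
grip_force: 12.0
```

Run:
```python
from h import *
state(); goto([.6488,-.0593,.13],-.24); goto([.635,-.085,.13],-.24)
```

```text
{'time': np.float64(3.9), 'tool_pos': array([ 0.5136, -0.297 ,  0.1289]), 'tool_rot': array([-3.1415e+00,  4.0000e-04, -2.3020e-01]), 'contact_force': array([-0.2683, -0.1225, -0.5428]), 'torque': array([0.0771, 0.0833, 0.0419]), 'opening': np.float64(0.0177), 'grip_force': np.float64(12.0)}
shift [ 1.29  -4.371 -0.019] spin 0.01
shift [ 1.164 -3.901 -0.019] spin 0.01
```

Emit:
{"fn": "step_arm", "kwargs": {"motion": [[[0.16,-0.55,-0.02],0],[[0.32,-1.1,-0.02],0],[[0.48,-1.65,-0.02],0],[[0.65,-2.2,-0.02],0],[[0.81,-2.75,-0.02],0],[[0.97,-3.3,-0.02],0],[[1.13,-3.85,-0.02],0.01],[[1.25,-4.25,-0.02],0.01],[[1.29,-4.37,-0.02],0.01],[[1.29,-4.37,-0.02],0.01]]}}

```text
time: 5.15
tool_pos: [0.6487, -0.0596, 0.1295]
tool_rot: [3.141, 0.001, -0.24]
contact_force: [-0.3, -0.3, -0.5]
opening: 0.0177
grip_force: 12.0
```

Emit:
{"fn": "step_arm", "kwargs": {"motion": [[[0,0,0],0],[[0,0,0],0]]}}

```text
time: 5.4
tool_pos: [0.6488, -0.0605, 0.1303]
tool_rot: [3.141, 0.0, -0.241]
contact_force: [-1.0, 0.3, -0.0]
opening: 0.0173
grip_force: 12.0
```

Run:
```python
from h import *
state(); c=robot.read_camera("wrist"); c["s"]=robot.observe(); np.save("w2.npy",c,allow_pickle=True)
cv2.imwrite("pics/w2.png",cv2.resize(c["pixels"][170:320,220:420],None,fx=4,fy=4,interpolation=cv2.INTER_CUBIC)[:,:,::-1])
```

```text
{'time': np.float64(5.4), 'tool_pos': array([ 0.6488, -0.0605,  0.1303]), 'tool_rot': array([ 3.1414e+00,  1.0000e-04, -2.4140e-01]), 'contact_force': array([-1.016 ,  0.2774, -0.0148]), 'torque': array([ 0.0783,  0.0182, -0.0086]), 'opening': np.float64(0.0173), 'grip_force': np.float64(11.9999)}
```

View pics/w2.png

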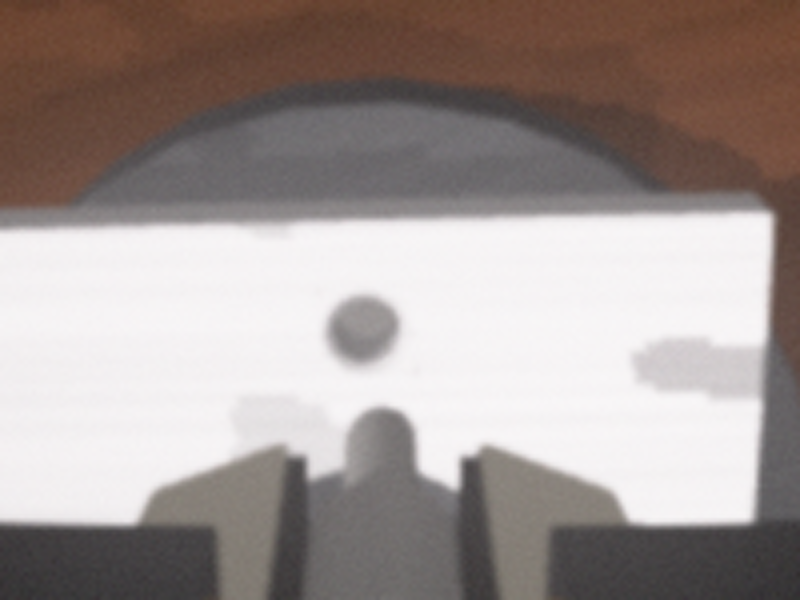

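The crop shows the hole at (363,329) and the pin foot at (381,441), so in pixels (310.8,252.3) and (315.3,280.3).

Run:
```python
from h import *
c=np.load("w2.npy",allow_pickle=True).item(); s=c["s"]
h=wz(c,310.75,252.25,.041); f=wz(c,315.25,280.25,.0803); print(h,f,h-f)
d=R.from_euler("xyz",s["tool_rot"]).inv().apply(h-f); print(d*1000, d/.06)
a=wz(c,220,170+225/4,.041);b=wz(c,412,170+212/4,.041); print("edge yaw",np.arctan2(*(b-a)[:2][::-1])+np.pi/2)
```

```text
[ 0.64969437 -0.05851229  0.041     ] [ 0.64621276 -0.06068721  0.0803    ] [ 0.00348161  0.00217492 -0.0393    ]
[ 2.85808167 -2.95085398 39.29969078] [ 0.04763469 -0.0491809   0.65499485]
edge yaw -0.22388449382537745
```

Emit:
{"fn": "step_arm", "kwargs": {"motion": [[[0.04,-0.045,0.0],0],[[0.04,-0.045,0.2],0],[[0.04,-0.045,0.4],0],[[0.04,-0.045,0.4],0],[[0.04,-0.045,0.4],0],[[0.04,-0.045,0.4],0]]}}

```text
time: 6.2
tool_pos: [0.6523, -0.0576, 0.1067]
tool_rot: [3.142, -0.001, -0.24]
contact_force: [-0.0, -0.4, -0.4]
opening: 0.0175
grip_force: 12.0
```

Run:
```python
from h import *
state(); c=robot.read_camera("wrist"); c["s"]=robot.observe(); np.save("w3.npy",c,allow_pickle=True)
cv2.imwrite("pics/w3.png",cv2.resize(c["pixels"][210:310,250:380],None,fx=6,fy=6,interpolation=cv2.INTER_CUBIC)[:,:,::-1])
```

```text
{'time': np.float64(6.2), 'tool_pos': array([ 0.6523, -0.0576,  0.1067]), 'tool_rot': array([ 3.1415e+00, -8.0000e-04, -2.4020e-01]), 'contact_force': array([-0.0253, -0.3955, -0.4048]), 'torque': array([0.0377, 0.0473, 0.0504]), 'opening': np.float64(0.0175), 'grip_force': np.float64(11.9999)}
```

View pics/w3.png

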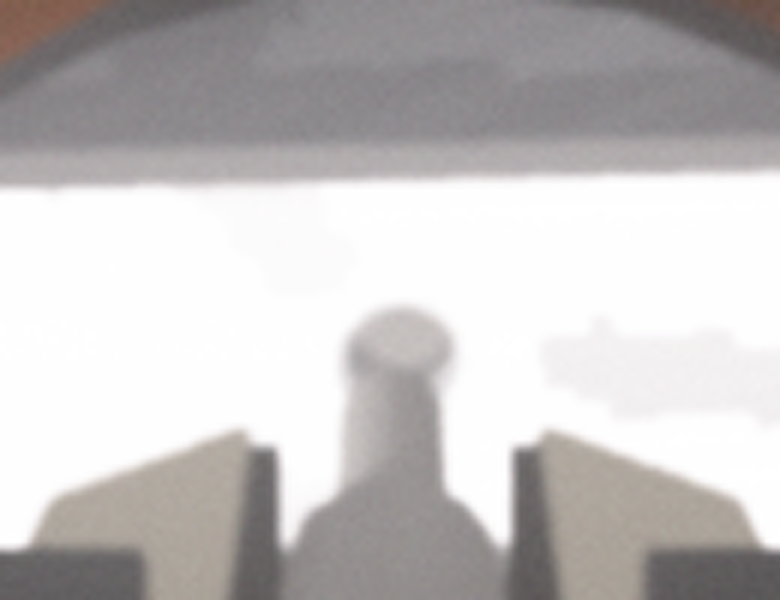

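The crop shows the hole at (401,357) partly covered by the pin's foot, centred at about (392,410). The residual is small.

Run:
```python
from h import *
c=np.load("w3.npy",allow_pickle=True).item(); s=c["s"]
h=wz(c,316.8,269.5,.041); f=wz(c,315.3,278.3,.0567); print(h,f)
d=R.from_euler("xyz",s["tool_rot"]).inv().apply(h-f); print(d*1000, d/.06)
```

```text
[ 0.64970049 -0.05877132  0.041     ] [ 0.65090398 -0.05812877  0.0567    ]
[-1.03070598  0.90977634 15.69908308] [-0.01717843  0.01516294  0.26165138]
```

Emit:
{"fn": "step_arm", "kwargs": {"motion": [[[-0.015,0.015,0.05],0],[[-0.015,0.015,0.15],0],[[-0.015,0.015,0.22],0],[[-0.015,0.015,0.26],0],[[-0.015,0.015,0.29],0],[[-0.015,0.015,0.29],0]]}}

```text
time: 7.0
tool_pos: [0.6509, -0.0582, 0.0888]
tool_rot: [3.141, 0.0, -0.24]
contact_force: [-0.1, 0.5, -1.2]
opening: 0.0176
grip_force: 12.0
```

Emit:
{"fn": "step_arm", "kwargs": {"motion": [[[0,0,0.03],0],[[0,0,0.06],0],[[0,0,0.09],0],[[0,0,0.09],0]]}}

```text
time: 7.5
tool_pos: [0.6508, -0.0582, 0.0832]
tool_rot: [3.141, 0.001, -0.24]
contact_force: [-1.2, 0.6, -2.0]
opening: 0.018
grip_force: 12.0
```

Emit:
{"fn": "step_arm", "kwargs": {"motion": [[[0,0,0.03],0],[[0,0,0.06],0],[[0,0,0.08],0],[[0,0,0.08],0]]}}

```text
time: 8.0
tool_pos: [0.6508, -0.0581, 0.0785]
tool_rot: [3.142, 0.0, -0.24]
contact_force: [-2.0, 0.5, 0.0]
opening: 0.0179
grip_force: 12.0
```

Emit:
{"fn": "step_arm", "kwargs": {"motion": [[[0,0,0],0],[[0,0,0],0],[[0,0,0],0],[[0,0,0],0]], "hand": 110}}

```text
time: 8.5
tool_pos: [0.6511, -0.0582, 0.0788]
tool_rot: [3.142, -0.0, -0.24]
contact_force: [0.8, -0.5, -0.4]
opening: 0.0507
grip_force: 0.0
```

Emit:
{"fn": "step_arm", "kwargs": {"motion": [[[0,0,-0.1],0],[[0,0,-0.5],0],[[0,0,-1.0],0],[[0,0,-1.3],0],[[0,0,-1.3],0],[[0,0,-1.3],0]]}}

```text
time: 9.25
tool_pos: [0.6505, -0.0581, 0.1559]
tool_rot: [3.141, 0.001, -0.24]
contact_force: [0.6, -0.5, -1.0]
opening: 0.0518
grip_force: 0.0
```

Run:
```python
from h import *
state(); c=robot.read_camera("wrist"); c["s"]=robot.observe(); np.save("w4.npy",c,allow_pickle=True)
save(c,"w4"); goto([.6025,-.0475,.13],-.224)
```

```text
{'time': np.float64(9.25), 'tool_pos': array([ 0.6505, -0.0581,  0.1559]), 'tool_rot': array([ 3.1415e+00,  1.2000e-03, -2.4020e-01]), 'contact_force': array([ 0.6046, -0.4786, -1.0348]), 'torque': array([ 0.034 ,  0.0651, -0.0104]), 'opening': np.float64(0.0518), 'grip_force': np.float64(0.0)}
shift [-0.816  0.019  0.428] spin -0.016
```

View pics/w4.png

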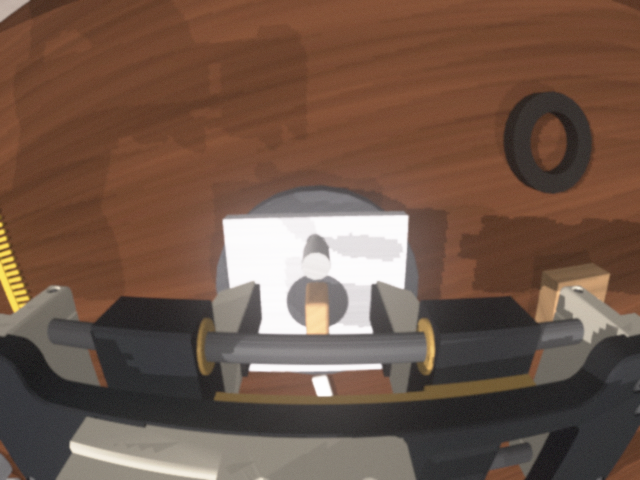

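The pin stands upright in the hole (head at (316,262)), and the grip bar at (317,308) is lined up with the tool. Next is the grip.

Emit:
{"fn": "step_arm", "kwargs": {"motion": [[[-0.4,0.01,0],-0.01],[[-0.81,0.02,0],-0.01],[[-0.81,0.02,0.3],-0.01],[[-0.81,0.02,0.8],-0.01],[[-0.81,0.02,1.2],-0.01],[[-0.81,0.02,1.45],-0.01],[[-0.81,0.02,1.45],-0.01],[[-0.81,0.02,1.45],-0.01]]}}

```text
time: 10.3
tool_pos: [0.604, -0.0479, 0.0704]
tool_rot: [3.142, -0.001, -0.23]
contact_force: [0.7, -0.3, -0.3]
opening: 0.052
grip_force: 0.0
```

Emit:
{"fn": "step_arm", "kwargs": {"motion": [[[0,0,0],0],[[0,0,0],0],[[0,0,0],0],[[0,0,0],0],[[0,0,0],0],[[0,0,0],0],[[0,0,0],0]], "hand": 255, "squeeze": 20}}

```text
time: 11.18
tool_pos: [0.6035, -0.0478, 0.0698]
tool_rot: [3.141, -0.0, -0.23]
contact_force: [0.4, -0.5, 2.0]
opening: 0.0159
grip_force: 20.0
```

```bash
python3 -c "
from h import *
state(); print(robot.observe()['qpos'])"
```

```text
{'time': np.float64(11.175), 'tool_pos': array([ 0.6035, -0.0478,  0.0698]), 'tool_rot': array([ 3.1415e+00, -2.0000e-04, -2.3020e-01]), 'contact_force': array([ 0.356 , -0.4648,  2.0198]), 'torque': array([0.0052, 0.1155, 0.0404]), 'opening': np.float64(0.0159), 'grip_force': np.float64(19.9597)}
[-2.05526144e-01  6.63586932e-01  1.50045107e+00 -1.34272286e-04
  9.77343973e-01  1.59552005e+00]
```

Emit:
{"fn": "step_arm", "kwargs": {"motion": [[[0,0,0],-0.03],[[0,0,0],-0.06],[[0,0,0],-0.09],[[0,0,0],-0.12],[[0,0,0],-0.15],[[0,0,0],-0.18],[[0,0,0],-0.21],[[0,0,0],-0.24]]}}

```text
time: 12.18
tool_pos: [0.6036, -0.0474, 0.0698]
tool_rot: [-3.141, -0.0, 0.012]
contact_force: [-0.5, 5.5, 3.8]
opening: 0.0156
grip_force: 20.0
```

```bash
python3 -c "
from h import *
state()"
```

```text
{'time': np.float64(12.175), 'tool_pos': array([ 0.6036, -0.0474,  0.0698]), 'tool_rot': array([-3.1412e+00, -3.0000e-04,  1.1800e-02]), 'contact_force': array([-0.4931,  5.5213,  3.7627]), 'torque': array([ 0.8754,  0.0091, -0.0639]), 'opening': np.float64(0.0156), 'grip_force': np.float64(19.973)}
```

Emit:
{"fn": "step_arm", "kwargs": {"motion": [[[-0.025,-0.007,0],-0.03],[[-0.025,-0.007,0],-0.06],[[-0.025,-0.007,0],-0.09],[[-0.025,-0.007,0],-0.12],[[-0.025,-0.007,0],-0.15],[[-0.025,-0.007,0],-0.18]]}}

```text
time: 12.92
tool_pos: [0.6034, -0.0471, 0.0699]
tool_rot: [3.141, -0.003, 0.192]
contact_force: [5.7, 4.7, 0.7]
opening: 0.016
grip_force: 20.0
```

```bash
python3 -c "
from h import *
state()"
```

```text
{'time': np.float64(12.925), 'tool_pos': array([ 0.6034, -0.0471,  0.0699]), 'tool_rot': array([ 3.1411, -0.0034,  0.1917]), 'contact_force': array([5.6704, 4.6809, 0.7259]), 'torque': array([ 0.9197, -0.7279, -0.0084]), 'opening': np.float64(0.016), 'grip_force': np.float64(19.9724)}
```

Emit:
{"fn": "step_arm", "kwargs": {"motion": [[[0.014,-0.0125,0],-0.03],[[0.014,-0.0125,0],-0.06],[[0.014,-0.0125,0],-0.09],[[0.014,-0.0125,0],-0.12],[[0.014,-0.0125,0],-0.15],[[0.014,-0.0125,0],-0.18]]}}

```text
time: 13.68
tool_pos: [0.6033, -0.0466, 0.0698]
tool_rot: [3.141, -0.001, 0.372]
contact_force: [5.1, 2.6, 0.8]
opening: 0.0159
grip_force: 20.0
```

```bash
python3 -c "
from h import *
state()"
```

```text
{'time': np.float64(13.675), 'tool_pos': array([ 0.6033, -0.0466,  0.0698]), 'tool_rot': array([ 3.1408e+00, -1.4000e-03,  3.7170e-01]), 'contact_force': array([5.058 , 2.5639, 0.7968]), 'torque': array([ 0.3781, -0.7562, -0.0537]), 'opening': np.float64(0.0159), 'grip_force': np.float64(19.965)}
```

Emit:
{"fn": "step_arm", "kwargs": {"motion": [[[0.01,0,0],-0.03],[[0.01,0,0],-0.06],[[0.01,0,0],-0.09],[[0.01,0,0],-0.12],[[0.01,0,0],-0.15]]}}

```text
time: 14.3
tool_pos: [0.6032, -0.0463, 0.0698]
tool_rot: [3.141, -0.0, 0.522]
contact_force: [2.1, 0.8, 3.3]
opening: 0.0159
grip_force: 20.0
```

```bash
python3 -c "
from h import *
state()"
```

```text
{'time': np.float64(14.3), 'tool_pos': array([ 0.6032, -0.0463,  0.0698]), 'tool_rot': array([ 3.1415, -0.    ,  0.5215]), 'contact_force': array([2.0898, 0.8191, 3.2611]), 'torque': array([ 0.1199, -0.5467, -0.1712]), 'opening': np.float64(0.0159), 'grip_force': np.float64(19.9932)}
```

Emit:
{"fn": "step_arm", "kwargs": {"motion": [[[0,0,0],-0.03],[[0,0,0],-0.05]]}}

```text
time: 14.55
tool_pos: [0.6032, -0.0463, 0.0698]
tool_rot: [3.142, -0.0, 0.571]
contact_force: [2.1, 1.2, 3.8]
opening: 0.0155
grip_force: 20.0
```

Run:
```python
from h import *
state()
c=robot.read_camera("side"); np.save("s2.npy",c,allow_pickle=True)
w=robot.read_camera("wrist")
a=cv2.resize(c["pixels"][220:330,270:400],(650,550),interpolation=cv2.INTER_CUBIC)
cv2.imwrite("pics/s2.png",a[:,:,::-1]); save(w,"w5")
state()
```

```text
{'time': np.float64(14.55), 'tool_pos': array([ 0.6032, -0.0463,  0.0698]), 'tool_rot': array([ 3.1415, -0.    ,  0.5709]), 'contact_force': array([2.1309, 1.2344, 3.7916]), 'torque': array([ 0.12  , -0.4656, -0.3018]), 'opening': np.float64(0.0155), 'grip_force': np.float64(20.0343)}
{'time': np.float64(14.65), 'tool_pos': array([ 0.6032, -0.0463,  0.0698]), 'tool_rot': array([ 3.1415, -0.    ,  0.5702]), 'contact_force': array([1.4623, 1.5567, 3.3241]), 'torque': array([ 0.1171, -0.4713, -0.3057]), 'opening': np.float64(0.0158), 'grip_force': np.float64(20.0307)}
```

View pics/w5.png

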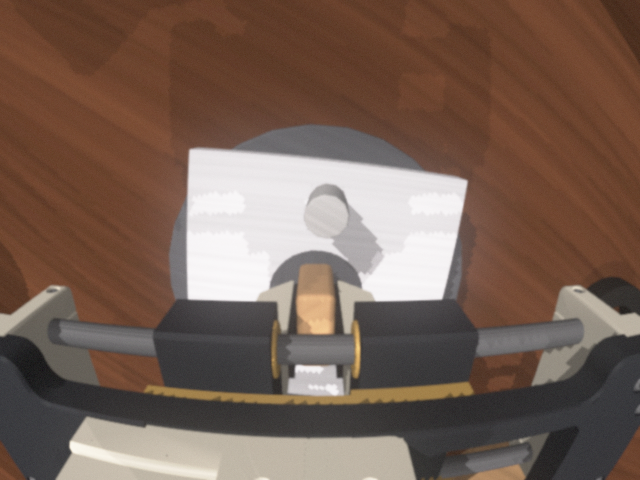

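The wrist view shows the plate lagging the tool (its top edge slopes) and the head's top at (326,215). That means the plate is blocked. I'll check the head height.

Run:
```python
from h import *
im=cv2.imread("pics/w5.png")[:,:,::-1]; c=np.load("w4.npy",allow_pickle=True).item(); c["s"]=robot.observe()
for z in(.071,.090):
    p=wz(c,326,215,z); l=wz(c,304,215,z); r=wz(c,348,215,z)
    print(z,p,np.hypot(*(p[:2]-[.6025,-.0470])),"dia",np.linalg.norm(l-r))
```

```text
0.071 [ 0.64602267 -0.02479689  0.071     ] 0.04885898668796373 dia 0.01713142757003046
0.09 [ 0.64960364 -0.02181894  0.09      ] 0.05341197211029125 dia 0.014813257010536257
```

View pics/s2.png

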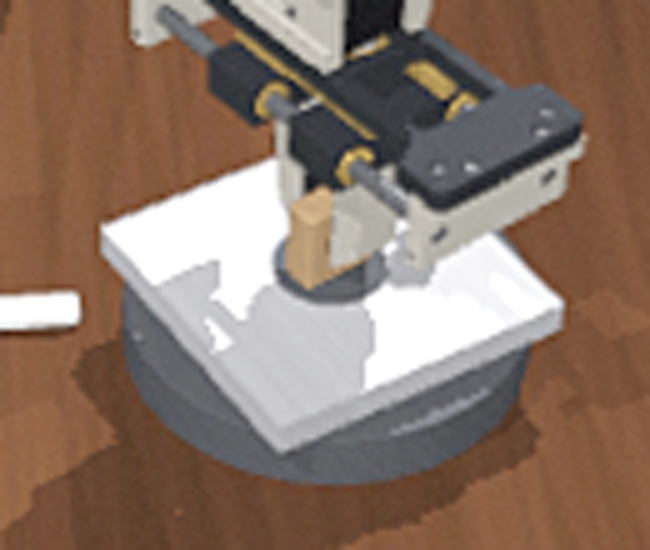

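The side view shows the plate blocked, with the head largely hidden at about (410,265). The head height and diameter fit "home". I'll relax the spring, release and lift.

Emit:
{"fn": "step_arm", "kwargs": {"motion": [[[0,0,0],0.03],[[0,0,0],0.06],[[0,0,0],0.09],[[0,0,0],0.1],[[0,0,0],0.1]]}}

```text
time: 15.28
tool_pos: [0.6033, -0.0464, 0.0698]
tool_rot: [3.141, -0.0, 0.47]
contact_force: [3.7, -0.4, 5.3]
opening: 0.0159
grip_force: 20.0
```

Emit:
{"fn": "step_arm", "kwargs": {"motion": [[[0,0,0],0],[[0,0,0],0],[[0,0,0],0],[[0,0,0],0]], "hand": 130}}

```text
time: 15.78
tool_pos: [0.6029, -0.0462, 0.0694]
tool_rot: [-3.141, 0.001, 0.47]
contact_force: [-0.0, 0.3, 0.5]
opening: 0.0446
grip_force: 0.0
```

Emit:
{"fn": "step_arm", "kwargs": {"motion": [[[0,0,-0.2],0],[[0,0,-0.7],0],[[0,0,-1.2],0],[[0,0,-1.6],0],[[-0.5,0,-1.6],0],[[-1.0,0,-1.6],0],[[-1.0,0,-1.6],0],[[-1.0,0,-1.6],0]]}}

```text
time: 16.77
tool_pos: [0.5505, -0.0734, 0.1665]
tool_rot: [3.14, -0.001, 0.47]
contact_force: [0.4, 0.2, -0.2]
opening: 0.0449
grip_force: 0.0
```

Run:
```python
from h import *
state(); w=robot.read_camera("wrist"); w["s"]=robot.observe(); np.save("w6.npy",w,allow_pickle=True); save(w,"w6")
```

```text
{'time': np.float64(16.775), 'tool_pos': array([ 0.5505, -0.0734,  0.1665]), 'tool_rot': array([ 3.1405e+00, -1.4000e-03,  4.6960e-01]), 'contact_force': array([ 0.4337,  0.172 , -0.2005]), 'torque': array([-0.0308,  0.0053, -0.0203]), 'opening': np.float64(0.0449), 'grip_force': np.float64(0.0)}
```

View pics/w6.png

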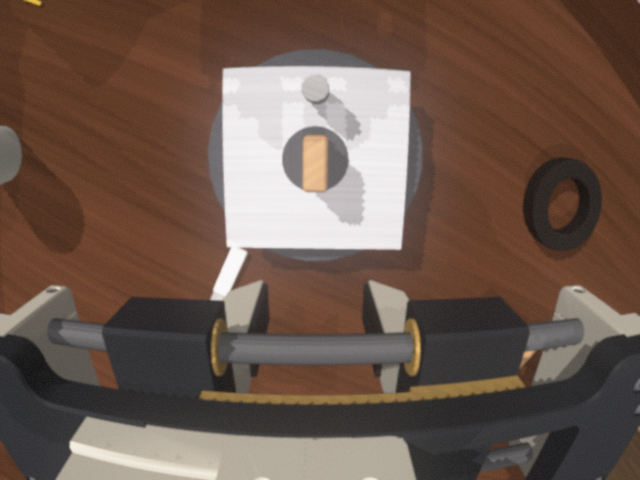

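The arm is clear of everything. The plate is square and the head's top disc is at (316,88). One last height check before handing in.

Run:
```python
from h import *
c=np.load("w6.npy",allow_pickle=True).item()
g=wz(c,315.5,152,.079)   # bar top centre approx
rr=[]
for z in(.071,.090):
    p=wz(c,316,88,z); rr.append(np.hypot(*(p-[.6025,-.047,0])[:2])); print(z,p,rr[-1],np.linalg.norm(wz(c,302,88,z)-wz(c,330,88,z)))
if abs(rr[0]-.048)<abs(rr[1]-.048): print(robot.hand_in())
```

```text
0.071 [ 0.64553574 -0.02728507  0.071     ] 0.047336596329880895 0.017470611264780726
0.09 [ 0.64374319 -0.02812053  0.09      ] 0.04535895601574494 0.016069658040572296
the job is handed in; nothing more can be done
None
```

The pin dropped through into the hidden hole with its head measured flush on the plate, the gripper let go and moved clear, and I handed the job in at about 17 s; no verdict came back.

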